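# Hang a utensil pail from a spring-latched safety hook and prove it caught

### The arm

A 6-joint arm with a two-finger parallel gripper is mounted at the origin on a cart in front of the work surface, level with it; the furniture and walls round the work are solid. World frame = base frame: x ahead of the robot, y to its left, z up, the work surface at z = 0. Lengths are in m, angles in rad, forces in N, time in s.
With the tool pointing down it reaches from about 0.3 to 0.75 m from the base axis. Payload 8.5 kg.
Tool frame: the origin (TCP) lies between the finger pads; the fingertips stand ahead of it and the grasp point (between the pads) lies 2 mm behind it (manip.tips_ahead is the x of the fingertips in the tool frame, in m); x points along the fingers, y is the direction in which the jaws open and shut, and the axes are right-handed (so a half turn about x gives the same grasp; the last joint's range is limited). The gripper opens to 85 mm and grips with 20 to 120 N. Pads are 22 mm wide; open, the fingers measure 114 mm over their backs; the gripper's body (76 mm by 85 mm) begins 54 mm behind the grasp point. The pads swing forward as they close: fully open they stand 13 mm farther back than shut.
Start: joints at [-1.472, 0.381, 1.297, -0, 1.464, -0.215], TCP at [0.17, -0.523, 0.248] pointing down, gripper open.
Joint ranges: [-3.11, 3.11], [-0.89, 2.33], [0.22, 2.48], [-1.42, 4.56], [0.17, 2.85], [-2.88, 2.88]. Speed limits (rad/s): [2.39, 2.39, 3.14, 3.14, 3.14, 3.14].

### API

Orientations are given as a rotation vector (axis times angle).
In Python, from plant import manip, readout, viewer gives the robot as it stands. Calls block until the motion is done:
- manip.move_pose(position, orientation): joint-space move of the TCP to a pose.
- manip.movel(position, feed=0.15, orientation=None): straight line of the TCP; orientation=None keeps the orientation; feed is the mean speed in m/s.
- manip.move_j(angles): joint-space move.
- manip.move_gripper(opening): finger opening in m; the grip force is fixed at half the most; returns when the fingers have stopped.
- manip.pause(seconds).
- manip.inverse_kinematics(position, orientation): joint angles nearest the present ones, or None.
- readout.state(): the state.
- viewer.get_image(name): name is "scene" or "top" or "wrist"; returns the picture (420x560x3 uint8, blue, green, red); there is no depth.
- viewer.camera_params(name): a dict with "fx", "fy", "cx", "cy" (pixels), "camera_from_world" (4x4, takes a point from world to camera coordinates); the wrist camera has in their place "mount" (4x4, takes a point from camera to tool coordinates, whose origin is the TCP and whose axes are the tool frame's). Camera axes: x right, y up, looking along -z (the intrinsics and any distortion apply to the point x, -y, -z); pixel columns grow to the right and rows downward; lengths in m; the calibration is good to about 2 mm. A picture is of the moment at which its call begins: read the wrist's pose just before it. camera_params takes no time and is no camera call.
A pose or a line that the arm cannot do raises manip.Unreachable and nothing moves.
- manip.hand_in(): hands the job in, once; it reports no verdict.
Trained networks look in the newest picture that a camera, given by its name, has taken for a name from the list of things; names that differ only in an ending like _2 or _b are one class to them, and where a whole thing is asked for, a point or a joint stands for the part that bears it (a point fixed in the world has none). Each returns a list of dicts, best first, with "score" (0 to 1); they miss things now and then, are a little off and sometimes report something else, mostly with a low value. They report only what shows in the picture. A call takes as long as a camera call. They do not tell look-alikes from the thing itself.
- viewer.boxes_of(name, camera): "centre" ([column, row] in pixels, amid what is visible of it).
- viewer.place_of(name, camera): "centre" ([column, row] in pixels: a listed point, or the origin of a listed thing).
The state is a dict: "clock": time; "qpos": joint angles; "qd": joint speeds; "joint_efforts": joint torques, N m; "ee_pos": TCP position; "tool_rot": TCP orientation; "force": force on the tool from outside, world axes, zero at the start; "torque": the same for the moment, N m; "finger_gap": finger opening in m.
Only numpy, scipy, OpenCV 4.12 (cv2) and the standard library are available. Lean on these libraries where they do the work, as an engineer would, in place of code of your own. Each camera call takes 0.05 s, during which the arm holds its last target. There are 200 camera calls.

### The job

Hang the blue utensil pail from the safety hook on the rail: bring the peak of its wire bail over the hook's tip and press it in past the brass spring latch until it drops to the bottom of the hook and the latch snaps shut above it. Then, still holding the pail, pull it straight down with a steady 12 N or so (a good kilo) for about a second to prove that it is caught; the hook must never feel more than 25 N. Its screw shank is set a few millimetres higher or lower each time, so go by the force you feel. Let go so that the pail hangs still and upright with the latch shut, and leave the steel spice jar, the green-lidded jar and the tin where they stand.

Things in the scene. Friction and masses are not known exactly. Their poses are not given: they have to be found in the camera images.
- pail: Loose blue utensil pail: an open box 44 mm (x) by 54 mm (y), 68 mm tall, flat sides, 0.15 to 0.31 kg (unknown). Origin: centre of its underside, z up. A stiff, unhinged bail of 5 mm steel wire stands on it in its y-z plane: legs at y = +-23 mm rise from the rim, lean inwards from 100 mm up and meet in a blunt peak on the axis, top 136 mm above the underside.
- pail_center (a point): The pail's centre, 34 mm above its underside; axes as the pail's (x roughly to the robot's left). Tilt the tool about 45 degrees, pointing along the pail's +x and down, and grip the two flat y sides (54 mm apart) near their upper -x corner (about x = -14, 48 mm up), so that only the finger pads reach over the box and the gripper later stays clear of hook and bar above.
- pail_bail (a point): Middle of the wire at the bail's peak, on the pail's axis, 133.5 mm above the underside: the part that goes into the hook. To hang it the pail's axes are turned to those of the hook (a half turn about z is as good).
- stand: Fixed utensil stand. A bent steel tube 16 mm thick: its bar runs along the stand's y, axis 320 mm above the worktop, from the post at y = -190 mm (far end) to a free end at y = +130 mm near the robot. Wooden base 100 mm (x) by 360 mm (y), 18 mm high. Origin on the worktop under the hook; x to the robot's left. On the bar also a fixed turner (y = -130 mm, 60 mm wide) and an empty hook (y = +95 mm).
- hook: Steel safety hook, the first item, hung by its eye from the bar. Origin on the bar's axis, axes as the stand's when plumb. Swings freely about the bar (its y), so a sideways touch pushes it away; rigid to a pull down. Wire 8 mm thick in its x-z plane: bowl in the middle (inner radius 12 mm, outer bottom 128 mm under the origin), shank at x = +16 mm, tip on the -x side (the robot's right).
- hook_tip (a point): Top of the hook's tip at the middle setting (true height up to 6 mm off, as the seat): 16 mm to the -x side of the hook's origin, 89 mm under it. The bail's peak passes over it in the hook's +x direction, the tip going through the bail, into the mouth between tip and shank (24 mm wide, open upwards; 57 mm under the origin the lock nut overhangs it, at the middle setting), then down.
- hook_seat (a point): Where the middle of the bail's wire lies when home in the bowl, if the screw shank is at its middle setting: 117.5 mm straight under the hook's origin. The shank's thread holds the whole lower part (bowl, tip, latch) up to 6 mm higher or lower than that, differently each time and not measured; it does not move under load. Axes as the hook's.
- latch (a joint): Brass spring latch in the hook's mouth, 27 mm long, 9 mm wide, rad: 0 shut (slopes 30 degrees down from its pivot on the shank, 12 mm to +x and 83 mm under the hook's origin at the middle setting, to the tip's inside), up to 1.0 swung down into the bowl. Wire pressed on it swings it down against 3 to 12 N and slips off its end 6 to 14 mm above the seat; it then springs shut and keeps the wire in.
- jar: Bystander: loose conical steel spice jar, 67 mm wide, 125 mm tall, beyond the pail on the right; origin at the centre of its underside.
- spread: Bystander: loose clear jar with a green lid, 75 mm wide, 103 mm tall, left of the stand; origin at the centre of its underside.
- tin: Bystander: loose round food tin, 75 mm wide, 58 mm tall, left of the stand beyond the green-lidded jar; origin at the centre of its underside.
Mind the look-alikes: they are no part of the job. Of the things shaped like the pail, the blue one is meant.

How it is judged:
By the outcome, as a careful person would: the job done as asked, in the order asked, and still so for the second after the job is handed in, with the robot touching nothing.
It also fails if it takes over 54 s, if anything falls off the work surface, if the arm or the gripper's body presses on something with over 40 N, if the wrist force passes 120 N, or if a joint passes its speed limit or range.

## Working session

There is one attempt and no reset: what is moved stays moved. The work goes in short steps, each a Python script; the robot and the scene stay as the last script left them, time stands still between calls to the robot, and variables do not carry over. Pictures are saved under pics/ and viewed, about 8 in all and at most 12, crops included, and the job is handed in when it is done.

```bash
mkdir -p pics; ls
python3 - <<'E'
from plant import manip, readout, viewer
import cv2,numpy as np
s=readout.state();print(s, manip.tips_ahead)
for c in ("scene","top"):
    im=viewer.get_image(c);cv2.imwrite(f"pics/{c}0.png",im)
    p=viewer.camera_params(c);print(c,{k:(np.round(v,3).tolist() if not isinstance(v,str) else v) for k,v in p.items()})
    for n in ("pail","pail_center","pail_bail","hook","hook_tip","hook_seat","stand","jar","spread","tin"):
        print(n,[(np.round(d["centre"],1).tolist(),round(d["score"],2)) for d in viewer.place_of(n,c)])
print(viewer.camera_params("wrist"))
a=cv2.imread("pics/scene0.png");b=cv2.imread("pics/top0.png")
E
```

```text
pics
{'clock': 0.0, 'qpos': array([-1.47228765e+00,  3.81186928e-01,  1.29829242e+00,  9.01494757e-07,
        1.46357518e+00, -2.15324342e-01]), 'qd': array([ 9.35021466e-04, -1.54193176e-03, -4.80115407e-05,  3.17191114e-04,
       -1.93353158e-03, -4.52585117e-04]), 'joint_efforts': array([ 1.41780263e-03, -4.48458695e+01, -2.31271845e+01, -1.04697235e-04,
        4.75570632e-03,  5.45100306e-06]), 'ee_pos': array([ 0.16974614, -0.52285999,  0.24770595]), 'tool_rot': array([ 2.05274674,  0.32628201, -2.05256753]), 'force': array([-0.0565098 , -0.72812672,  0.92094847]), 'torque': array([-0.0158987 ,  0.01121541,  0.00506322]), 'finger_gap': 0.08550222525984834} 0.017
scene {'fx': 422.937, 'fy': 422.937, 'cx': 281.218, 'cy': 211.28, 'camera_from_world': [[-0.827, -0.562, 0.007, 0.505], [0.44, -0.639, 0.631, -0.302], [-0.35, 0.525, 0.776, -0.931], [0.0, 0.0, 0.0, 1.0]]}
pail [([341.0, 267.4], 0.92), ([381.1, 236.9], 0.83), ([327.7, 218.1], 0.61)]
pail_center [([339.9, 262.2], 0.8), ([331.9, 212.4], 0.59)]
pail_bail [([332.8, 186.7], 0.96), ([349.5, 239.4], 0.89), ([391.7, 209.9], 0.
[... 673 characters left out ...]
, ([303.8, 284.2], 0.91), ([364.8, 293.5], 0.82)]
hook [([288.9, 182.0], 0.58)]
hook_tip [([295.5, 191.8], 0.45)]
hook_seat [([286.0, 190.8], 0.65)]
stand []
jar [([370.3, 169.3], 0.6)]
spread [([184.3, 253.5], 0.95)]
tin [([192.0, 184.7], 0.87)]
{'fx': 304.1466308675331, 'fy': 304.1466308675331, 'cx': 275.34681454604805, 'cy': 215.15201608591389, 'mount': array([[ 6.54951419e-06,  2.78539652e-01, -9.60424730e-01,
        -1.25783326e-01],
       [ 9.99999970e-01, -2.36649787e-04, -6.18131058e-05,
        -3.28788895e-04],
       [-2.44501709e-04, -9.60424701e-01, -2.78539646e-01,
        -7.08775994e-02],
       [ 0.00000000e+00,  0.00000000e+00,  0.00000000e+00,
         1.00000000e+00]])}
```

View pics/scene0.png

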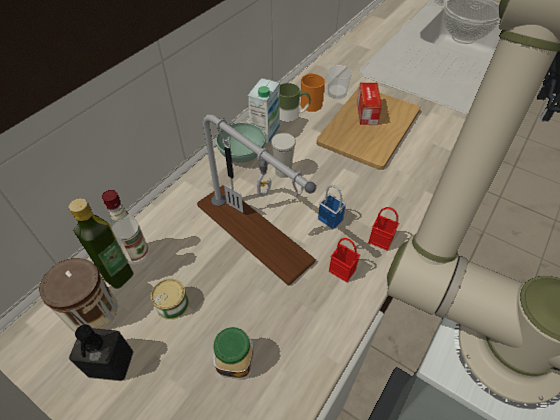

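View pics/top0.png

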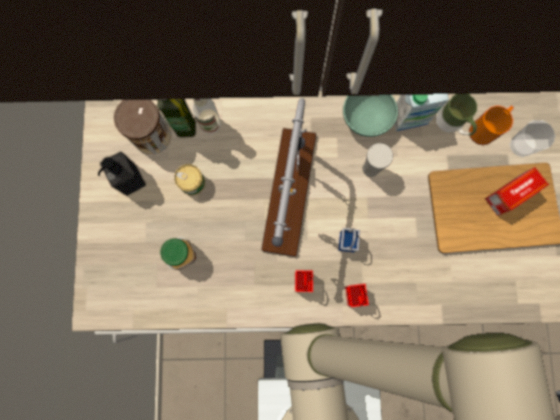

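Three pail-shaped objects: blue at scene (331,212) / top (348,238), red at scene (344,260) and (383,230). The blue one fits the description. The safety hook is at scene (263,180), in the middle of the bar. I'll confirm with one enlarged crop and triangulate.

```bash
cat > h.py <<'E'
from plant import manip, readout, viewer
import cv2,numpy as np
from scipy.spatial.transform import Rotation as R
from scipy.optimize import least_squares
def cam(c):
    p=viewer.camera_params(c)
    if "mount" in p:
        s=readout.state();T=np.eye(4);T[:3,:3]=R.from_rotvec(s["tool_rot"]).as_matrix();T[:3,3]=s["ee_pos"]
        p["camera_from_world"]=np.linalg.inv(T@p["mount"])
    return p
def proj(p,X):
    x=p["camera_from_world"]@np.append(X,1)
    return np.array([p["cx"]+p["fx"]*x[0]/-x[2],p["cy"]-p["fy"]*x[1]/-x[2]])
def tri(obs,x0=(0.5,0,0.1)):
    r=least_squares(lambda X:np.concatenate([proj(p,X)-u for p,u in obs]),x0)
    return r.x,np.abs(r.fun).max()
def onplane(p,u,z):
    T=np.linalg.inv(p["camera_from_world"]);d=T[:3,:3]@np.array([(u[0]-p["cx"])/p["fx"],-(u[1]-p["cy"])/p["fy"],-1])
    return T[:3,3]+d*(z-T[2,3])/d[2]
E
python3 - <<'E'
from h import *
S,T=cam("scene"),cam("top")
for n,a,b in [("bail",(332.8,186.7),(354.3,236.8)),("center",(331.9,212.4),(347.6,235.8)),("pail",(327.7,218.1),(346.7,242)),
 ("hook",(260.7,156.2),(288.9,182)),("tip",(270.4,177.1),(295.5,191.8)),("seat",(264,191.5),(286,190.8)),
 ("barend",(310,187),(277.5,241)),("jar",(280.1,174.1),(370.3,169.3)),("spread",(238.3,361.8),(184.3,253.5)),("tin",(174,303.3),(192,184.7))]:
    print(n,tri([(S,a),(T,b)]))
for u in [(277.5,241),(301,101)]: print("bar",onplane(T,u,.32))
print("base",[onplane(T,u,.018).round(3) for u in [(263,249),(295,255),(316,134),(284,129)]])
a=cv2.imread("pics/scene0.png")[110:260,190:360];b=cv2.imread("pics/top0.png")[90:270,240:400]
cv2.imwrite("pics/crop1.png",np.hstack([cv2.resize(a,(453,400),interpolation=2),cv2.resize(b,(347,400),interpolation=2)]))
E
```

```text
bail (array([ 0.51175134, -0.08838246,  0.12918844]), np.float64(1.278784931543214))
center (array([ 0.51673579, -0.09142932,  0.02480835]), np.float64(2.8884358582614027))
pail (array([ 0.51309428, -0.08827318,  0.00157561]), np.float64(1.082119756956729))
hook (array([0.60913544, 0.07461623, 0.30798943]), np.float64(1.5048242522186683))
tip (array([0.60125182, 0.0574276 , 0.23716799]), np.float64(0.22048189958178455))
seat (array([0.60868859, 0.07719369, 0.20443915]), np.float64(1.0078013596533992))
barend (array([0.47979644, 0.09932489, 0.31858671]), np.float64(0.10009662296241117))
jar (array([ 0.7244794 , -0.16820665, -0.01818278]), np.float64(1.0924743285872864))
spread (array([ 0.482712  ,  0.35929689, -0.01010743]), np.float64(1.8150099290055266))
tin (array([0.6800284 , 0.33944536, 0.01004661]), np.float64(0.3732048500623648))
bar [0.47984049 0.09939402 0.32      ]
bar [0.78132987 0.04357006 0.32      ]
base [array([0.494, 0.141, 0.018]), array([0.476, 0.055, 0.018]), array([ 0.818, -0.013,  0.018]), array([0.835, 0.077, 0.018])]
```

View pics/crop1.png

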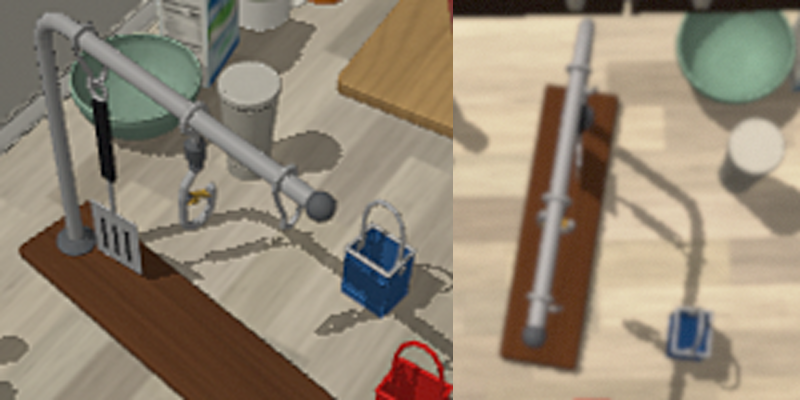

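The crop confirms the blue pail (330,210 in scene) and the safety hook with its brass latch (crop 197,190). Next, a close wrist view for the pail's yaw, plus IK checks.

```bash
cat >> h.py <<'E'
def grasp_rot(yaw,flip=False,tilt=45):
    px=np.array([np.cos(yaw),np.sin(yaw),0]);py=np.array([-np.sin(yaw),np.cos(yaw),0]);t=np.radians(tilt)
    x=np.cos(t)*px-np.sin(t)*np.array([0,0,1]);y=-py if flip else py
    return R.from_matrix(np.c_[x,y,np.cross(x,y)])
E
python3 - <<'E'
from h import *
down=R.from_matrix(np.array([[0,0,-1.],[0,1,0],[1,0,0]]).T).as_rotvec()
for f in (0,1):
  for name,yaw,P in [("grasp",90,(.512,-.103,.048)),("pre",90,(.512,-.19,.135)),("seat",79.4,(.606,.062,.12)),("preh",79.4,(.595,0.0,.16)),("seat180",79.4+0,(.606,.062,.115))]:
    q=manip.inverse_kinematics(np.array(P),grasp_rot(np.radians(yaw),f).as_rotvec());print(f,name,None if q is None else np.round(q,2))
manip.move_pose(np.array([.47,-.09,.25]),down)
p=cam("wrist");im=viewer.get_image("wrist");cv2.imwrite("pics/w1.png",im)
for n in ("pail","pail_center","pail_bail"):
    for d in viewer.place_of(n,"wrist"): print(n,np.round(d["centre"],1),round(d["score"],2),onplane(p,d["centre"],{"pail":0,"pail_center":.034,"pail_bail":.1335}[n]).round(4))
print(readout.state()["clock"],readout.state()["force"]);np.save("w1.npy",p["camera_from_world"])
E
```

```text
0 grasp [-0.69  0.75  1.52  0.58  1.46  2.2 ]
0 pre [-0.8   0.69  1.32  0.52  1.74  2.26]
0 seat [-0.38  0.65  1.46  0.8   1.33  2.62]
0 preh [-0.49  0.6   1.41  0.75  1.46  2.62]
0 seat180 [-0.38  0.65  1.47  0.8   1.32  2.61]
1 grasp [-0.69  0.75  1.52  0.58  1.46 -0.94]
1 pre [-0.8   0.69  1.32  0.52  1.74 -0.88]
1 seat [-0.38  0.65  1.46  0.8   1.33 -0.52]
1 preh [-0.49  0.6   1.41  0.75  1.46 -0.52]
1 seat180 [-0.38  0.65  1.47  0.8   1.32 -0.53]
pail [384.4 133.4] 0.78 [0.4069 0.04   0.    ]
pail [262.2  98.1] 0.75 [ 0.3672 -0.1053  0.    ]
pail [275.3 215.9] 0.58 [ 0.5093 -0.0904  0.    ]
pail_center [275.6 224. ] 0.96 [ 0.5093 -0.09    0.034 ]
pail_center [390.4 131.9] 0.86 [0.4046 0.0345 0.034 ]
pail_center [263.8  93.1] 0.57 [ 0.3652 -0.1022  0.034 ]
pail_bail [437.5 136.7] 0.97 [0.4067 0.035  0.1335]
pail_bail [258.   81.2] 0.94 [ 0.367  -0.1029  0.1335]
pail_bail [276.4 258.9] 0.85 [ 0.509  -0.0894  0.1335]
3.2083 [-0.25726393 -0.31584023 -0.65902538]
```

View pics/w1.png

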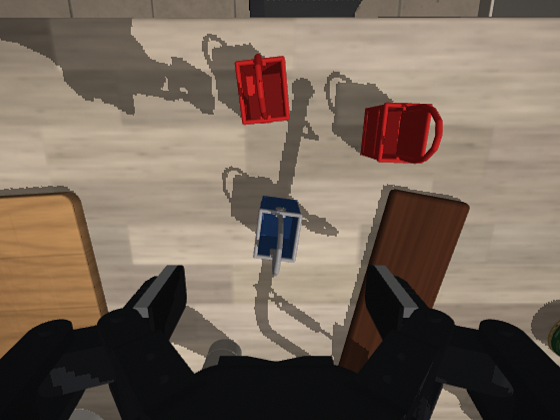

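Wrist view: the blue pail is at (277,232), with rim corners at about (263,207), (302,211), (295,263) and (254,258). The red pails at (263,90) and (400,133) are clear of it.

Run:
```python
from h import *
p=viewer.camera_params("wrist");p["camera_from_world"]=np.load("w1.npy")
im=cv2.imread("pics/w1.png")
# fit yaw/xy: project rim outline (z=.068) + bail, maximise edge strength
g=cv2.GaussianBlur(im,(3,3),0).astype(float)
gx=np.abs(cv2.Sobel(g,cv2.CV_64F,1,0)).sum(2);gy=np.abs(cv2.Sobel(g,cv2.CV_64F,0,1)).sum(2);E=cv2.GaussianBlur(np.hypot(gx,gy),(3,3),0)
C=[onplane(p,u,.068) for u in [(263,207),(302,211),(295,263),(254,258)]];C=np.array(C)
print(C.round(4),C.mean(0),[np.linalg.norm(C[i]-C[i-1]).round(4) for i in range(4)],[np.degrees(np.arctan2(*(C[a]-C[b])[[1,0]])).round(1) for a,b in [(3,0),(2,1),(1,0),(2,3)]])
best=[]
t=np.linspace(-1,1,41)
for yaw in np.radians(np.arange(70,111,1)):
  c,s=np.cos(yaw),np.sin(yaw)
  for dx in np.arange(-.006,.0061,.001):
    for dy in np.arange(-.006,.0061,.001):
      sc=0
      loc=np.r_[np.c_[.022*np.ones(41),.027*t],np.c_[-.022*np.ones(41),.027*t],np.c_[.022*t,.027*np.ones(41)],np.c_[.022*t,-.027*np.ones(41)]]
      W=np.c_[.509+dx+c*loc[:,0]-s*loc[:,1],-.090+dy+s*loc[:,0]+c*loc[:,1],.068*np.ones(len(loc)),np.ones(len(loc))]
      x=W@p["camera_from_world"].T
      u=np.c_[p["cx"]-p["fx"]*x[:,0]/x[:,2],p["cy"]+p["fy"]*x[:,1]/x[:,2]]
      v=cv2.remap(E.astype(np.float32),u[:,:1].astype(np.float32),u[:,1:].astype(np.float32),1)
      best.append((v.mean(),np.degrees(yaw),.509+dx,-.09+dy))
best.sort(reverse=True);print(np.round(best[:8],4))
```

```text
[[ 0.4797 -0.1032  0.068 ]
 [ 0.4841 -0.0623  0.068 ]
 [ 0.5436 -0.0686  0.068 ]
 [ 0.5375 -0.1138  0.068 ]] [ 0.51120219 -0.08697051  0.068     ] [np.float64(0.0588), np.float64(0.0411), np.float64(0.0599), np.float64(0.0455)] [np.float64(-10.4), np.float64(-6.1), np.float64(83.9), np.float64(82.4)]
[[ 5.545660e+02  8.100000e+01  5.100000e-01 -9.000000e-02]
 [ 5.530200e+02  8.200000e+01  5.100000e-01 -9.000000e-02]
 [ 5.480041e+02  8.000000e+01  5.100000e-01 -9.000000e-02]
 [ 5.453022e+02  8.300000e+01  5.100000e-01 -9.000000e-02]
 [ 5.371985e+02  8.200000e+01  5.110000e-01 -9.000000e-02]
 [ 5.367895e+02  8.100000e+01  5.110000e-01 -9.000000e-02]
 [ 5.353526e+02  7.900000e+01  5.100000e-01 -9.000000e-02]
 [ 5.326650e+02  8.300000e+01  5.100000e-01 -9.100000e-02]]
```

Run:
```python
from h import *
yaw=np.radians(79.4);hx=np.array([np.cos(yaw),np.sin(yaw),0]);hy=np.array([-np.sin(yaw),np.cos(yaw),0])
H=np.array([.608,.0755,.32])
obs={}
views=[(-.15,.0,.19,20),(-.16,.06,.24,25)]
k=0
for a,b,z,t in views:
    P=H+a*hx+b*hy;P[2]=z
    # aim yaw slightly towards hook
    y2=yaw+np.arctan2(-b,-a+.12)
    try: manip.move_pose(P,grasp_rot(y2,0,t).as_rotvec())
    except manip.Unreachable: print("unreach",a,b,z,t);continue
    p=cam("wrist");im=viewer.get_image("wrist");cv2.imwrite(f"pics/h{k}.png",im)
    for n,X in (("hook_tip",H-.016*hx-[0,0,.089]),("hook_seat",H-[0,0,.1175]),("hook",H)):
        print(k,n,"pred",proj(p,X).round(1),[(np.round(d["centre"],1).tolist(),round(d["score"],2)) for d in viewer.place_of(n,"wrist")])
    np.save(f"h{k}.npy",p["camera_from_world"]);k+=1
print(readout.state()["clock"],readout.state()["qpos"])
cv2.imwrite("pics/hh.png",np.hstack([cv2.resize(cv2.imread(f"pics/h{i}.png"),(400,300),interpolation=3) for i in range(k)]))
```

```text
0 hook_tip pred [275.2 307.9] [([275.5, 310.1], 0.71)]
0 hook_seat pred [275.2 273.3] [([273.4, 278.5], 0.75)]
0 hook pred [275.2 401.9] []
1 hook_tip pred [245.4 263.4] [([245.4, 265.2], 0.87), ([250.5, 58.1], 0.16)]
1 hook_seat pred [250.7 235.3] [([250.1, 242.4], 0.56)]
1 hook pred [248.9 356.2] [([249.3, 354.3], 0.83)]
7.7333 [-0.78824186  0.48208462  1.61487169  0.99829312  1.65938208  2.50221839]
```

View pics/hh.png

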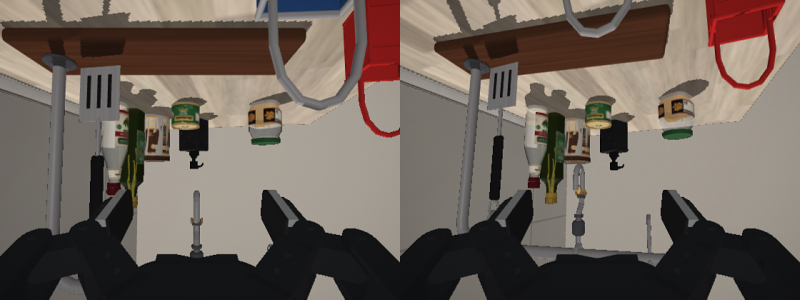

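The wrist views are upside down, because the camera sits under the tool. The hook is at (196,215) of the left half, and its columns match my prediction to about 1 px. I'll measure the bowl's bottom edge for the height, then grasp.

Run:
```python
from h import *
yaw=np.radians(79.4);hx=np.array([np.cos(yaw),np.sin(yaw),0]);H=np.array([.608,.0755,.32])
for k in (0,1):
    p=viewer.camera_params("wrist");p["camera_from_world"]=np.load(f"h{k}.npy");g=cv2.cvtColor(cv2.imread(f"pics/h{k}.png"),6)
    for d in (.122,.128,.134): print(k,"bottom",d,proj(p,H-[0,0,d]).round(1))
    r0,c=(255,275) if k==0 else (215,250)
    print("rows",r0,g[r0:r0+35,c-1:c+2].mean(1).round().astype(int).tolist());print(g[285 if k==0 else 250,c-15:c+16].tolist())
# grasp
y=np.radians(81.5);px=np.array([np.cos(y),np.sin(y),0]);rot=grasp_rot(y);t=rot.as_matrix()[:,0]
G=np.array([.510,-.090,.048])-.014*px+.002*t
print(readout.state()["force"])
manip.move_pose(G-.12*t,rot.as_rotvec())
manip.movel(G,feed=.08)
print("at grasp",readout.state()["force"].round(2))
manip.move_gripper(.045)
s=readout.state();print(s["finger_gap"],s["force"].round(2),s["clock"],s["ee_pos"],G)
for c in ("scene","top"): cv2.imwrite(f"pics/{c}1.png",viewer.get_image(c))
cv2.imwrite("pics/gr.png",np.hstack([cv2.resize(cv2.imread("pics/scene1.png"),(400,300)),cv2.resize(cv2.imread("pics/top1.png"),(400,300))]))
```

```text
0 bottom 0.122 [275.2 268.5]
0 bottom 0.128 [275.2 262.1]
0 bottom 0.134 [275.2 255.8]
rows 255 [164, 164, 164, 164, 164, 164, 163, 164, 164, 165, 167, 144, 69, 79, 89, 90, 90, 90, 90, 95, 101, 101, 102, 101, 101, 101, 102, 107, 111, 112, 112, 112, 113, 112, 112]
[163, 164, 163, 164, 164, 164, 163, 163, 164, 166, 159, 94, 104, 107, 109, 116, 111, 106, 101, 100, 169, 164, 164, 164, 164, 164, 164, 164, 164, 163, 164]
1 bottom 0.122 [250.7 231. ]
1 bottom 0.128 [250.8 225.2]
1 bottom 0.134 [250.9 219.4]
rows 215 [134, 135, 119, 61, 35, 30, 30, 30, 31, 66, 98, 84, 85, 86, 83, 84, 91, 90, 89, 91, 92, 92, 94, 98, 100, 100, 99, 88, 75, 64, 78, 119, 141, 141, 139]
[156, 157, 157, 156, 155, 158, 152, 63, 104, 109, 116, 116, 107, 102, 103, 163, 154, 95, 105, 112, 117, 108, 100, 99, 159, 156, 157, 155, 157, 157, 156]
[0.04889517 0.06467947 0.30899141]
at grasp [-0.55  0.09  0.04]
0.052961382960432915 [ 0.64 -3.55  4.  ] 10.4667 [ 0.50834206 -0.10281336  0.04693917] [ 0.5081397  -0.10244754  0.04658579]
```

View pics/gr.png

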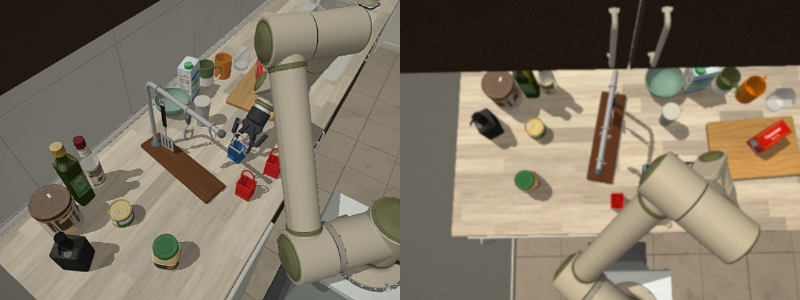

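Grip closed at 53 mm on the pail. Lift, weigh, turn to the hook's yaw and go to the standoff.

```bash
cat >> h.py <<'E'
YAW=np.radians(79.4);HX=np.array([np.cos(YAW),np.sin(YAW),0]);HY=np.array([-np.sin(YAW),np.cos(YAW),0]);H=np.array([.608,.0755,.32])
DX=.014-.002*.7071+.0004; 
OFF=lambda: np.load("off.npy")   # (hx, z) from TCP to bail peak
def tcp(dx,dz,dy=0): # TCP for bail peak at hook coords
    o=OFF();return H+(dx-o[0])*HX+dy*HY+np.array([0,0,dz-o[1]])
E
python3 - <<'E'
from h import *
y=np.radians(81.5);px=np.array([np.cos(y),np.sin(y),0])
s=readout.state();e=s["ee_pos"];o=np.array([.510,-.090,.1335])-e
np.save("off.npy",[o@px,o[2]]);print(o@px,o[2])
manip.movel(e+[0,0,.03],feed=.08);manip.pause(.3);print(readout.state()["force"].round(2))
rot=grasp_rot(YAW).as_rotvec()
manip.movel(tcp(-.065,-.072),feed=.12,orientation=rot);manip.pause(.4)
s=readout.state();print(s["clock"],s["force"].round(2),s["ee_pos"]-tcp(-.065,-.072),s["finger_gap"])
np.save("f0.npy",s["force"])
S,T=cam("scene"),cam("top");cv2.imwrite("pics/s2.png",viewer.get_image("scene"));
B=H-.065*HX-[0,0,.072];print("pred bail",proj(S,B),"tip",proj(S,H-.016*HX-[0,0,.087]))
for n in ("pail_bail","pail_center","hook_tip"): print(n,[(np.round(d["centre"],1).tolist(),round(d["score"],2)) for d in viewer.place_of(n,"scene")])
im=cv2.imread("pics/s2.png")[100:250,200:380];cv2.imwrite("pics/s2c.png",cv2.resize(im,(720,600),interpolation=2))
E
```

```text
0.012880821921528207 0.08658746314439092
[-0.69 -0.01 -2.11]
13.25 [ 0.19 -0.17 -1.87] [-2.58390503e-05 -7.27762928e-05 -5.30568958e-05] 0.053017805025234906
pred bail [284.31948024 162.45061361] tip [268.61609683 178.39723703]
pail_bail [([282.4, 162.8], 0.82), ([349.5, 239.3], 0.74), ([389.4, 209.9], 0.66)]
pail_center [([341.7, 263.9], 0.73), ([288.3, 193.6], 0.67), ([267.5, 244.9], 0.6), ([383.3, 230.2], 0.57)]
hook_tip [([267.8, 180.2], 0.65)]
```

View pics/s2c.png

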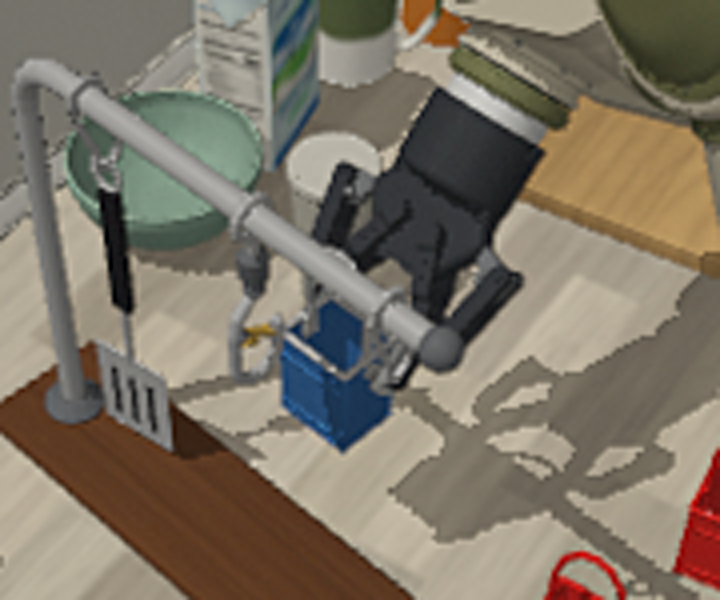

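The bail peak sits at scene (282,163) and was predicted at (284,162). The pail is upright and level with the mouth. Pass over the tip, then press down under force watch.

Run:
```python
from h import *
f0=np.load("f0.npy");n=0
def F():
    v=[]
    for _ in range(3): manip.pause(.015);v.append(readout.state()["force"])
    return np.mean(v,0)-f0
manip.movel(tcp(-.001,-.072),feed=.05);f=F();print("in mouth",f.round(2),readout.state()["clock"])
if np.abs(f).max()<4:
    manip.movel(tcp(-.001,-.082),feed=.03)
    z=-.082;pk=0;out=[]
    while z>-.127 and readout.state()["clock"]<36:
        f=F();out.append((round(z*1e3,1),f.round(1).tolist()));pk=max(pk,f[2])
        if f[2]>16 or np.hypot(f[0],f[1])>10: print("stop");break
        if z<-.109 and f[2]>8: print("maybe seated");break
        st=.001 if z>-.109 else .0005
        z-=st;manip.movel(tcp(-.001,z),feed=.02)
    for o in out: print(*o)
s=readout.state();print(s["clock"],s["ee_pos"]-tcp(-.001,z),s["finger_gap"])
```

```text
in mouth [-0.07 -0.05 -0.48] 14.9333
maybe seated
-82.0 [0.1, -0.2, 3.6]
-83.0 [0.1, -0.4, 6.3]
-84.0 [0.4, 0.0, 5.0]
-85.0 [-0.2, -0.0, 3.7]
-86.0 [0.4, -0.3, 2.3]
-87.0 [0.5, 0.2, 2.0]
-88.0 [0.4, -0.2, 2.7]
-89.0 [0.1, -0.3, 3.3]
-90.0 [-0.2, 0.1, 3.5]
-91.0 [0.3, -1.0, 3.1]
-92.0 [0.3, -0.4, 2.2]
-93.0 [0.2, -0.4, 2.5]
-94.0 [0.3, -0.3, 3.0]
-95.0 [0.1, -0.2, 1.7]
-96.0 [0.5, 0.2, 1.6]
-97.0 [-0.4, 0.2, 0.7]
-98.0 [0.3, -0.0, 1.2]
-99.0 [0.3, -0.2, 0.5]
-100.0 [-0.4, 0.2, -0.1]
-101.0 [-0.4, 0.4, -0.4]
-102.0 [0.1, 0.2, -0.3]
-103.0 [0.1, 0.5, -0.4]
-104.0 [-0.5, 0.2, -0.1]
-105.0 [-0.2, -0.6, -0.5]
-106.0 [-0.2, 0.4, -0.6]
-107.0 [0.4, -0.0, -0.1]
-108.0 [0.1, 0.8, -0.6]
-109.0 [-0.1, 0.9, -0.2]
-109.5 [-0.1, 0.1, -0.7]
-110.0 [0.3, 0.2, -0.5]
-110.5 [-0.7, 0.4, -0.2]
-111.0 [-0.6, 0.7, -0.3]
-111.5 [0.7, 0.1, -0.4]
-112.0 [-0.1, -0.3, -0.6]
-112.5 [0.0, 0.0, -0.9]
-113.0 [-0.3, -0.3, -0.1]
-113.5 [-0.5, 0.2, 2.5]
-114.0 [-0.9, 0.1, 6.8]
-114.5 [-1.1, 0.1, 9.6]
26.8667 [0.00033965 0.0001357  0.00095909] 0.05294144276133031
```

A contact at −113.5 mm after the latch peak is consistent with a seat 4 mm above nominal. Check by eye before the pull.

Run:
```python
from h import *
a=viewer.get_image("scene");b=viewer.get_image("top");cv2.imwrite("pics/s3.png",a);cv2.imwrite("pics/t3.png",b)
cv2.imwrite("pics/c3.png",np.hstack([cv2.resize(a[130:230,220:320],(500,500),interpolation=2),cv2.resize(b[150:250,250:310],(300,500),interpolation=2)]))
S=cam("scene")
for n in ("pail_bail","hook_tip","hook_seat"): print(n,[(np.round(d["centre"],1).tolist(),round(d["score"],2)) for d in viewer.place_of(n,"scene")])
print(proj(S,H-[0,0,.1135]))
```

```text
pail_bail [([260.1, 187.0], 0.79), ([352.3, 236.7], 0.66)]
hook_tip [([270.0, 179.7], 0.82)]
hook_seat [([264.9, 189.5], 0.57), ([268.1, 241.3], 0.37)]
[263.66184512 190.27652608]
```

View pics/c3.png

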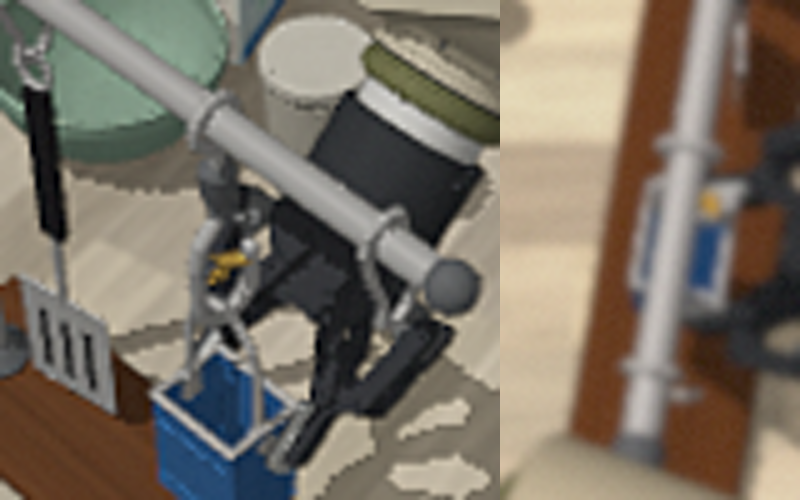

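The bail peak lies in the bowl (crop 222,310) and the brass latch (225,265) spans the mouth above it. Now the proof pull, unload, release and retreat.

Run:
```python
from h import *
f0=np.load("f0.npy")
def F(n=3):
    v=[]
    for _ in range(n): manip.pause(.02);v.append(readout.state()["force"])
    return np.mean(v,0)-f0
z=-.1145;log=[]
for _ in range(12):
    f=F(5);log.append((round(z*1e3,2),round(f[2],1)))
    if f[2]>=12.8: break
    z-=.0002 if f[2]<11.5 else .0001
    manip.movel(tcp(-.001,z),feed=.02)
print(log);t0=readout.state()["clock"];h=[]
while readout.state()["clock"]-t0<1.4: h.append(round(F(5)[2],1))
print("hold",h,readout.state()["clock"])
log=[]
for _ in range(15):
    f=F(5);log.append((round(z*1e3,2),f.round(1).tolist()))
    if f[2]<3: break
    z+=.0004 if f[2]>6 else .0002
    manip.movel(tcp(-.001,z),feed=.02)
print(log,readout.state()["clock"])
```

```text
[(-114.5, np.float64(9.7)), (-114.7, np.float64(10.4)), (-114.9, np.float64(11.5)), (-115.0, np.float64(12.1)), (-115.1, np.float64(12.7)), (-115.2, np.float64(12.9))]
hold [np.float64(12.9), np.float64(13.4), np.float64(13.0), np.float64(12.9), np.float64(13.1), np.float64(13.0), np.float64(12.8), np.float64(13.1), np.float64(13.0), np.float64(12.9), np.float64(13.1), np.float64(12.6), np.float64(12.9), np.float64(12.7), np.float64(12.7), np.float64(12.5), np.float64(12.4)] 30.2833
[(-115.2, [-1.1, 0.5, 12.9]), (-114.8, [-0.8, 0.1, 11.1]), (-114.4, [-1.1, 0.4, 8.8]), (-114.0, [-0.9, 0.2, 7.6]), (-113.6, [-0.9, -0.2, 6.8]), (-113.2, [-0.3, -0.1, 4.5]), (-113.0, [0.0, -0.3, 2.8])] 32.3667
```

Run:
```python
from h import *
manip.move_gripper(.085)
s=readout.state();print(s["force"].round(2),s["finger_gap"],s["clock"])
t=R.from_rotvec(s["tool_rot"]).as_matrix()[:,0]
manip.movel(s["ee_pos"]-.04*t,feed=.04);manip.movel(s["ee_pos"]-.15*t,feed=.1);manip.pause(1.5)
s=readout.state();print(s["force"].round(2),s["clock"])
a=viewer.get_image("scene")
for n in ("jar","spread","tin","pail_bail","hook_tip"): print(n,[(np.round(d["centre"],1).tolist(),round(d["score"],2)) for d in viewer.place_of(n,"scene")])
w=viewer.get_image("wrist");cv2.imwrite("pics/s4.png",a);cv2.imwrite("pics/w4.png",w)
manip.pause(1.);b=viewer.get_image("scene");print("motion",cv2.absdiff(a,b)[130:260,220:320].max(),np.abs(a.astype(int)-b)[130:260,220:320].mean())
cv2.imwrite("pics/c4.png",np.hstack([cv2.resize(b[130:255,205:320],(460,500),interpolation=2),cv2.resize(cv2.rotate(w,1),(340,255),interpolation=3).repeat(1,0) if 0 else cv2.resize(cv2.rotate(w,1),(340,500))]))
print(readout.state()["clock"])
```

```text
[ 0.04  0.2  -0.11] 0.08511712104245876 32.7917
[ 0.36 -0.81 -0.19] 36.6917
jar [([282.4, 172.0], 0.91)]
spread [([238.1, 363.4], 0.86), ([284.3, 171.8], 0.5)]
tin [([170.5, 303.8], 0.81)]
pail_bail [([391.6, 211.8], 0.96), ([261.1, 190.7], 0.7)]
hook_tip [([272.3, 181.4], 0.82)]
motion 9 0.7261282051282051
38.0917
```

View pics/c4.png

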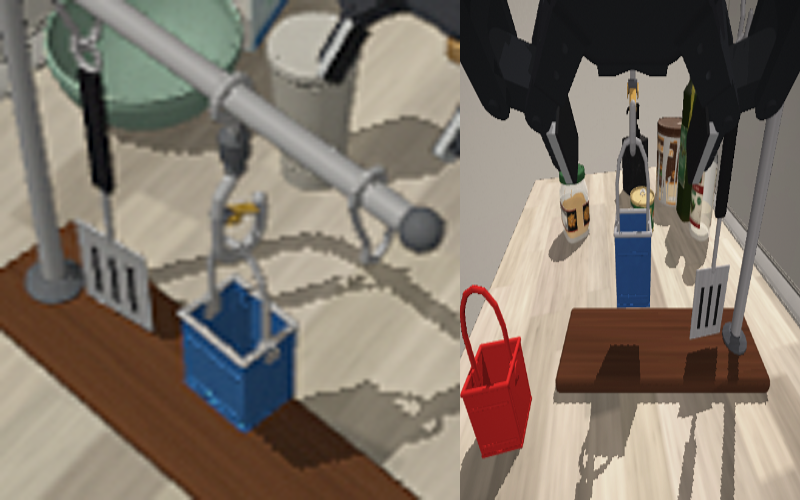

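The pail hangs upright and still. The latch (crop 240,212) is closed above the wire, the gripper is clear, and the bystanders haven't moved.

```bash
python3 -c "
from plant import manip
print(manip.hand_in())"
```

```text
the job is handed in; nothing more can be done
None
```

I hung the blue pail on the safety hook, proof-pulled it, released it and handed the job in at about 38 s of the 54 s allowed. No verdict was reported.

- **Latch and seat:** pressing in, the latch gave a peak of about 6 N, then the force fell to zero. The wire came to rest 113.5 mm under the bar's axis, so the hook was set about 4 mm higher than the middle.
- **Proof pull:** I held a steady 12.4 to 13.4 N on the hook for about 1.4 s. About 2 N of that is the pail's own weight. The highest force I measured on the hook was 13.4 N, against the 25 N limit.
- **After release:** the pail hangs upright and the latch looks shut above the wire. Two pictures more than 1 s apart showed no movement beyond image noise, and the gripper is clear.
- **Bystanders:** the spice jar, the green-lidded jar and the tin were detected within about 4 px of where they started, so I take them as unmoved.

**Checks that disagreed:** before contact, the picture-based estimates of the hook's height ranged from about 2 mm low to 6 mm high, so I went by the felt force. The latch being shut is judged by eye, because I had no direct reading of its angle.

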